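# Latch the keeper open and seat the seed jars and desiccant pot

### The arm

A 6-joint arm with a two-finger parallel gripper is mounted at the origin on the work surface. World frame = base frame: x ahead of the robot, y to its left, z up, the work surface at z = 0. Lengths are in mm, angles in rad, forces in N, time in s.
With the tool pointing down it reaches from about 150 to 775 mm from the base axis. Payload 6.1 kg.
Tool frame: the origin (TCP) lies at the centre of the arm's flange, where the gripper is bolted on; the fingertips stand 173 mm ahead of it and the grasp point (between the pads) lies 155 mm ahead of it; x points along the fingers, z is the direction in which the jaws open and shut, and the axes are right-handed (so a half turn about x gives the same grasp; the last joint's range is limited). The gripper opens to 85 mm and grips with 20 to 120 N. Pads are 22 mm wide; open, the fingers measure 114 mm over their backs; the gripper's body (76 mm by 85 mm) begins 54 mm behind the grasp point. The pads swing forward as they close: fully open they stand 13 mm farther back than shut.
Start: joints at [-1.283, 0.126, -0.04, 1.405, 0, 1.571], TCP at [149.012, -503.393, 404.695] pointing down, gripper open.
Joint ranges: [-2.72, 2.72], [-0.95, 1.95], [-1.27, 1.35], [-1.78, 2.02], [-1.46, 1.47], [-3.14, 3.14]. Speed limits (rad/s): [2.39, 2.39, 3.01, 3.14, 3.14, 3.14].

### API

Orientations are given as a rotation vector (axis times angle).
In Python, from bench import monitor, get_image, calibration, workorder gives the robot as it stands.
- The arm moves only by the shell command python3 -m inch 'ROWS' [FORCE]. ROWS is text: rows parted by semicolons, each of 7 numbers parted by spaces: the shift along the tool's x, y, z as a fraction of full scale, then the turn, a rotation vector about the tool's x, y, z as a fraction of full scale, then the gripper's target within -1 to 1 (fully open at 1, half-way at 0, shut at -1). A call has 1 to 12 rows; each row shifts and turns the commanded pose from where the row before left it, along the tool's axes as they then stand; what a row does not reach is not made up. Full scale, the value 1, is 30 mm for a shift and 8 degrees for a turn. A row lasts 1/10 s, in which the tool goes at most 50 mm and 8.59 degrees, less where a joint would pass 70% of its speed; a pose out of reach is approached as far as the arm can. A call with a number of a shift or a turn outside -1 to 1 is refused whole. A call with a gripper value outside its range is refused whole. The fingers move at their own pace and stop on an object; FORCE is the grip in N (left out, the last holds). Time passes only in rows, so rows that do not move let the fingers close. It gives the time, the measured TCP pose, the force and the opening at its end, in the units of the state.
- monitor.get_obs(): the state, without advancing time (a new reading comes with each control period).
- get_image(name): name is "side" or "top" or "wrist"; returns the picture (400x640x3 uint8, blue, green, red); there is no depth.
- calibration(name): a dict with "intrinsics" (3x3 intrinsics, pixels), "world_to_cam" (4x4, takes a point from world to camera coordinates); the wrist camera has in their place "hand_eye" (4x4, takes a point from camera to tool coordinates, whose origin is the TCP and whose axes are the tool frame's). Camera axes: x right, y up, looking along -z (the intrinsics and any distortion apply to the point x, -y, -z); pixel columns grow to the right and rows downward; lengths in mm; the calibration is good to about 2 mm. A picture is of the moment at which its call begins: read the wrist's pose just before it. calibration takes no time and is no camera call.
- workorder.sign_off(): hands the job in, once; it reports no verdict.
The state is a dict: "time": time; "qpos": joint angles; "dq": joint speeds; "joint_torque": joint torques, N m; "ee_pos": TCP position; "tool_rot": TCP orientation; "wrist_force": force on the tool from outside, world axes, zero at the start; "ft_torque": the same for the moment, N m; "opening": finger opening in mm.
Only numpy, scipy, OpenCV 4.12 (cv2) and the standard library are available. Lean on these libraries where they do the work, as an engineer would, in place of code of your own. Each camera call takes 0.05 s, during which the arm holds its last target. There are 200 camera calls.

### The job

Press the keeper's sprung lever down until its detent holds it, which draws the cover strip back off the cups. Then stand every seed jar upright and fully home in a wooden cup that fits it, wide jars in wide cups and narrow jars in narrow ones, and the white desiccant pot fully home in its own dished stand, with the lever left latched. Leave the pail, saucer, funnel and spoon where they are.

Things in the scene. Friction and masses are not known exactly. Their poses are not given: they have to be found in the camera images.
- wide_jar1: clear acrylic seed jar, wide kind: 54 mm diameter, 84 mm tall, about 0.16 kg, straight-sided from 22 mm up, below that a convex domed base narrowing to a flat foot 31 mm across; thin white band just above the dome, flat cork stopper on top. Origin: centre of the foot's underside; z up through the stopper. May be absent
- wide_jar2: clear acrylic seed jar, wide kind: 54 mm diameter, 84 mm tall, about 0.16 kg, straight-sided from 22 mm up, below that a convex domed base narrowing to a flat foot 31 mm across; thin white band just above the dome, flat cork stopper on top. Origin: centre of the foot's underside; z up through the stopper. May be absent
- wide_jar3: clear acrylic seed jar, wide kind: 54 mm diameter, 84 mm tall, about 0.16 kg, straight-sided from 22 mm up, below that a convex domed base narrowing to a flat foot 31 mm across; thin white band just above the dome, flat cork stopper on top. Origin: centre of the foot's underside; z up through the stopper. May be absent
- narrow_jar1: clear acrylic seed jar, narrow kind: 40 mm diameter, 72 mm tall, about 0.10 kg, straight-sided from 20 mm up, below that a convex domed base narrowing to a flat foot 24 mm across; thin white band just above the dome, flat cork stopper on top. Origin: centre of the foot's underside; z up through the stopper. May be absent
- narrow_jar2: clear acrylic seed jar, narrow kind: 40 mm diameter, 72 mm tall, about 0.10 kg, straight-sided from 20 mm up, below that a convex domed base narrowing to a flat foot 24 mm across; thin white band just above the dome, flat cork stopper on top. Origin: centre of the foot's underside; z up through the stopper. May be absent
- narrow_jar3: clear acrylic seed jar, narrow kind: 40 mm diameter, 72 mm tall, about 0.10 kg, straight-sided from 20 mm up, below that a convex domed base narrowing to a flat foot 24 mm across; thin white band just above the dome, flat cork stopper on top. Origin: centre of the foot's underside; z up through the stopper. May be absent
- wide_cup1: turned dark-wood cup fixed on the keeper board, wide kind: concave bowl, 21 mm tall, 65 mm across outside; inside 56 mm across at the rim, sloping in over 15 mm to a flat floor 35 mm across. Origin: centre of its underside; its inner floor is 6 mm higher, so a wide jar fully home has its origin 6 mm above this one. A narrow jar does not belong in it
- wide_cup2: turned dark-wood cup fixed on the keeper board, wide kind: concave bowl, 21 mm tall, 65 mm across outside; inside 56 mm across at the rim, sloping in over 15 mm to a flat floor 35 mm across. Origin: centre of its underside; its inner floor is 6 mm higher, so a wide jar fully home has its origin 6 mm above this one. A narrow jar does not belong in it
- wide_cup3: turned dark-wood cup fixed on the keeper board, wide kind: concave bowl, 21 mm tall, 65 mm across outside; inside 56 mm across at the rim, sloping in over 15 mm to a flat floor 35 mm across. Origin: centre of its underside; its inner floor is 6 mm higher, so a wide jar fully home has its origin 6 mm above this one. A narrow jar does not belong in it
- narrow_cup1: turned dark-wood cup fixed on the keeper board, narrow kind: concave bowl, 19 mm tall, 54 mm across outside; inside 46 mm across at the rim, sloping in over 13 mm to a flat floor 27 mm across. Origin: centre of its underside; its inner floor is 6 mm higher, so a narrow jar fully home has its origin 6 mm above this one. A wide jar cannot go down into it
- narrow_cup2: turned dark-wood cup fixed on the keeper board, narrow kind: concave bowl, 19 mm tall, 54 mm across outside; inside 46 mm across at the rim, sloping in over 13 mm to a flat floor 27 mm across. Origin: centre of its underside; its inner floor is 6 mm higher, so a narrow jar fully home has its origin 6 mm above this one. A wide jar cannot go down into it
- narrow_cup3: turned dark-wood cup fixed on the keeper board, narrow kind: concave bowl, 19 mm tall, 54 mm across outside; inside 46 mm across at the rim, sloping in over 13 mm to a flat floor 27 mm across. Origin: centre of its underside; its inner floor is 6 mm higher, so a narrow jar fully home has its origin 6 mm above this one. A wide jar cannot go down into it
- pot: squat white ceramic desiccant pot, 66 mm diameter, 54 mm tall, about 0.25 kg: convex base narrowing to a flat foot 44 mm across, body up to 30 mm, and on it a cylindrical knob 26 mm across and 24 mm tall to hold it by. Origin: centre of the foot's underside; z up through the knob
- stand: dished dark-wood stand for the pot, fixed on the shelf by itself: 17 mm tall, 78 mm across outside; concave bowl 67 mm across at the rim, sloping in over 9 mm to a flat floor 49 mm across. Origin: centre of its underside; its inner floor is 8 mm higher, so the pot fully home has its origin 8 mm above this one
- keeper: fixed plywood board lying on the shelf, 150 mm (its x, from -55 to +95) by 536 mm (its y, from -236 to +300), 18 mm thick, with six cups in a row on its line x = 0 at y = -180, -108, -36, 36, 108, 180 mm, the kinds in any order. Origin: underside, below the middle of the row; x points away from the robot. The lever's aluminium bracket, 80 mm tall, stands at x 0 to 90, y 243 to 281 mm
- cover (a joint): sideways travel in m (along the keeper's x) of the aluminium cover strip, 30 by 452 by 3 mm, that lies over the row of cups with its top 48 mm above the shelf. 0 = over the middle of the cups, so no jar can go in; the lever draws it back to 0.065 as it goes down (then it covers keeper x 50 to 80 mm), and the cups are free. It follows the lever back if that springs up
- lever_pad (a point): centre of the upper face of the lever's black rubber pad (34 by 40 mm). The steel arm pivots about the keeper's y axis direction at x 30, y 262, z 58 mm from the keeper's origin and points towards the robot (keeper -x). The pad starts 120 mm above the shelf, ends 66 mm above it when latched, moving about 18 mm towards the robot on the way. Press straight down on it
- lever (a joint): lever angle, rad: 0 = sprung up (start), 0.52 = hard stop at the bottom. A spring pushes it back up; the effort at the pad peaks at about 10 N near 0.3 (let go there, it springs back) and drops after; pressed on to the stop it sits in a detent and stays there when let go, unless lifted
- pail: bystander: small steel pail with its clip-on lid, 98 mm across, 96 mm tall, on the shelf. Origin: centre of the underside. Leave alone
- saucer: bystander: white ceramic saucer, 110 mm across, 18 mm tall. Origin: centre of the underside. Leave alone
- funnel: bystander: green plastic funnel standing mouth down, 80 mm across, 80 mm tall. Origin: centre of the underside. Leave alone
- spoon: bystander: bamboo spoon 190 mm long lying on the shelf. Origin: underside, mid length. Leave alone
Mind the look-alikes: they are no part of the job. Leave any orange look-alike of the wide_jar1 alone.

How it is judged:
By the outcome, as a careful person would: the job done as asked, in the order asked, and still so for the second after the job is handed in, with the robot touching nothing.
Of wide_jar1, wide_jar2, wide_jar3, narrow_jar1, narrow_jar2, narrow_jar3 only 4 to 6 are there at a start; the rules pass over those that are not, and their reading is None.
At some moment in a run one of pot may be knocked a few centimetres aside while the robot is not near it.
Once in a run the grip may slacken for a moment while it holds something.
It also fails if it takes over 210 s, if anything falls off the work surface, if the arm or the gripper's body presses on something with over 40 N, if the wrist force passes 120 N, or if a joint passes its speed limit or range.

## Working session

There is one attempt and no reset: what is moved stays moved. The work goes in short steps, Python scripts to look and compute and a shell command to move; the robot and the scene stay as the last step left them, time stands still between calls to the robot, and variables do not carry over. Pictures are saved under pics/ and viewed, about 12 in all and at most 16, crops included, and the job is handed in when it is done.

```bash
mkdir -p pics; ls
python3 - <<'E'
from bench import monitor,get_image,calibration
import cv2,numpy as np
np.set_printoptions(precision=3,suppress=True)
print(monitor.get_obs())
for n in("top","side","wrist"):
    cv2.imwrite(f"pics/{n}0.png",get_image(n)); print(n,calibration(n))
E
```

```text
pics
{'time': 0.0, 'qpos': array([-1.283,  0.126, -0.041,  1.405, -0.   ,  1.571]), 'dq': array([-0.001, -0.001, -0.001,  0.002,  0.   , -0.001]), 'joint_torque': array([ -0.001, -43.592,  35.292,   0.017,   0.   ,  -0.   ]), 'ee_pos': array([ 148.957, -503.271,  403.922]), 'tool_rot': array([ 0.996,  1.333, -0.994]), 'wrist_force': array([-0.057,  0.528, -0.274]), 'ft_torque': array([ 0.003, -0.002,  0.06 ]), 'opening': 85.67804549509266}
top {'intrinsics': array([[397.77 ,   0.   , 318.733],
       [  0.   , 397.77 , 203.751],
       [  0.   ,   0.   ,   1.   ]]), 'world_to_cam': array([[   -0.029,    -1.   ,     0.002,   -27.172],
       [    0.998,    -0.029,     0.049,  -452.633],
       [   -0.049,     0.003,     0.999, -1179.765],
       [    0.   ,     0.   ,     0.   ,     1.   ]])}
side {'intrinsics': array([[517.983,   0.   , 325.529],
       [  0.   , 517.983, 195.137],
       [  0.   ,   0.   ,   1.   ]]), 'world_to_cam': array([[   -0.947,    -0.321,    -0.008,   436.115],
       [    0.244,    -0.735,     0.633,  -189.774],
       [   -0.209,     0.598,     0.774, -1294.767],
       [    0.   ,     0.   ,     0.   ,     1.   ]])}
wrist {'intrinsics': array([[281.826,   0.   , 319.831],
       [  0.   , 281.826, 198.547],
       [  0.   ,   0.   ,   1.   ]]), 'hand_eye': array([[-0.   ,  0.263, -0.965, 31.776],
       [-0.001,  0.965,  0.263, 66.822],
       [ 1.   ,  0.001,  0.   , -0.425],
       [ 0.   ,  0.   ,  0.   ,  1.   ]])}
```

View pics/top0.png

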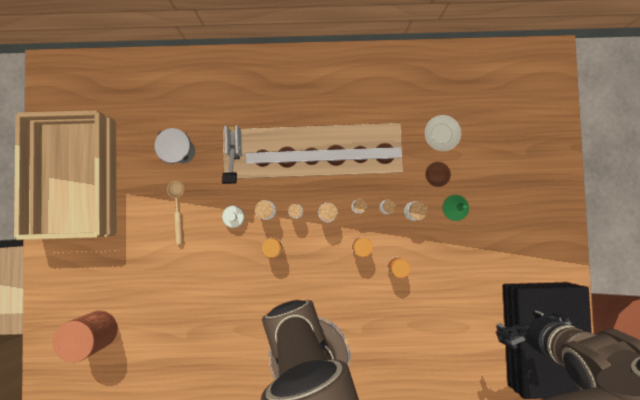

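View pics/side0.png

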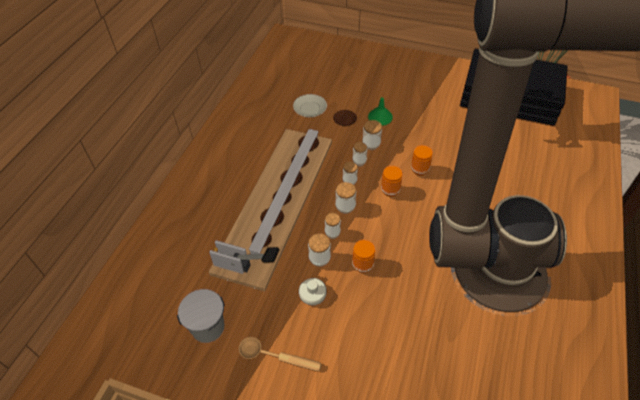

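The top view shows the keeper with the lever pad at (229,178). Wide jars are near (265,210), (327,212) and (416,211); narrow jars are near (295,211), (359,206) and (387,207). The pot is at (232,217), the stand at (438,174), and there are three orange decoys. I'll zoom in next and set up the helpers.

```bash
cat > h.py <<'E'
import numpy as np,cv2
from scipy.spatial.transform import Rotation as Ro
from bench import monitor,get_image,calibration
np.set_printoptions(precision=2,suppress=True)
def cam(n,o=None):
    c=calibration(n);K=np.array(c["intrinsics"])
    if n=="wrist":
        o=o or monitor.get_obs();T=np.eye(4);T[:3,:3]=Ro.from_rotvec(o["tool_rot"]).as_matrix();T[:3,3]=o["ee_pos"]
        W=T@np.array(c["hand_eye"])
    else: W=np.linalg.inv(np.array(c["world_to_cam"]))
    return K,W
def ray(n,u,v,z,o=None):
    K,W=cam(n,o);d=np.linalg.inv(K)@[u,v,1];d=W[:3,:3]@[d[0],-d[1],-d[2]];p=W[:3,3]
    return p+d*(z-p[2])/d[2]
def proj(n,P,o=None):
    K,W=cam(n,o);q=np.linalg.inv(W)@np.append(P,1);q=K@[q[0],-q[1],-q[2]];return q[:2]/q[2]
def go(tip,yaw,o=None):
    """units to bring the grasp point to tip, tool down, jaw dir at yaw (world). 30mm / 8deg units"""
    o=o or monitor.get_obs();R=Ro.from_rotvec(o["tool_rot"]);M=R.as_matrix()
    x=np.array([0,0,-1.]);best=None
    for y in(yaw,yaw+180):
        z=np.array([np.cos(np.radians(y)),np.sin(np.radians(y)),0]);G=np.c_[x,np.cross(z,x),z]
        r=(R.inv()*Ro.from_matrix(G)).as_rotvec()
        if best is None or np.linalg.norm(r)<np.linalg.norm(best[0]):best=(r,G)
    r,G=best;d=np.array(tip)-G[:,0]*155-o["ee_pos"]
    print("t",o["time"],"shift(now axes)",M.T@d/30,"shift(goal axes)",G.T@d/30,"turn",np.degrees(r)/8,"q",o["qpos"],"F",o["wrist_force"],"op",o["opening"])
def save(n,name,box=None,s=1):
    im=get_image(n)
    if box: im=im[box[1]:box[3],box[0]:box[2]]
    cv2.imwrite("pics/"+name,cv2.resize(im,None,fx=s,fy=s,interpolation=cv2.INTER_CUBIC))
E
python3 - <<'E'
from h import *
im=cv2.imread("pics/top0.png")[115:235,215:475]
cv2.imwrite("pics/topc.png",cv2.resize(im,None,fx=3,fy=3,interpolation=cv2.INTER_CUBIC))
for n,p,z in[("pad",(229,178),120),("w",(265,210),84),("n",(295,211),72),("w",(327,212),84),("n",(359,206),72),("n",(387,207),72),("w",(416,211),84),("pot",(232,217),54),("stand",(438,174),17)]:
    print(n,ray("top",*p,z))
o=monitor.get_obs();print(Ro.from_rotvec(o["tool_rot"]).as_matrix())
E
```

```text
pad [523.73 202.56 120.  ]
w [434.9  111.17  84.  ]
n [430.03  27.73  72.  ]
w [424.2  -62.69  84.  ]
n [ 438.91 -154.35   72.  ]
n [ 433.75 -233.78   72.  ]
w [ 419.69 -312.72   84.  ]
pot [418.64 210.58  54.  ]
stand [ 530.02 -399.7    17.  ]
[[-0.    0.96  0.28]
 [ 0.    0.28 -0.96]
 [-1.   -0.   -0.  ]]
```

View pics/topc.png

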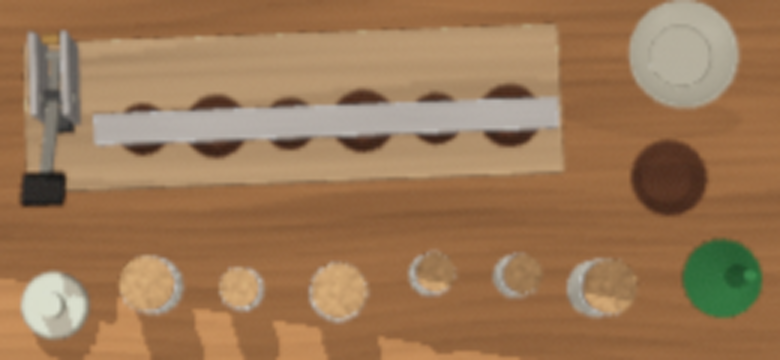

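Run:
```python
from h import *
f=lambda u,v,z:ray("top",215+u/3,115+v/3,z)
jar={"W1":(150,284,84),"N1":(240,287,72),"W2":(339,291,84),"N2":(436,271,72),"N3":(522,274,72),"W3":(611,286,84),"pot":(50,305,54),"stand":(670,176,17),"pad":(44,186,120)}
for k,a in jar.items():print(k,f(*a))
L=np.array([(142,128.5),(216,126),(290,123.5),(363,120.5),(436,118),(511,115.5)])
C=np.array([f(u,v,39)for u,v in L]);print(C)
y=np.array([180,108,36,-36,-108,-180.])
print(np.polyfit(y,C[:,0],1),np.polyfit(y,C[:,1],1))
go([430,-60,250],0)
```

```text
W1 [435.84 111.14  84.  ]
N1 [430.97  27.7   72.  ]
W2 [424.12 -65.5   84.  ]
N2 [ 440.7  -158.21   72.  ]
N3 [ 435.48 -239.53   72.  ]
W3 [ 421.35 -320.29   84.  ]
pot [419.63 211.52  54.  ]
stand [ 531.   -400.74   17.  ]
pad [526.42 200.69 120.  ]
[[ 590.22  121.48   39.  ]
 [ 590.59   48.94   39.  ]
 [ 590.95  -23.64   39.  ]
 [ 591.84  -95.28   39.  ]
 [ 592.23 -166.94   39.  ]
 [ 592.57 -240.59   39.  ]]
[ -0.01 591.4 ] [  1.   -59.34]
t 0.15 shift(now axes) [ -0.02  13.18 -11.51] shift(goal axes) [-0.03 14.78  9.37] turn [-9.19 -0.01 -0.01] q [-1.28  0.13 -0.04  1.41 -0.    1.57] F [ 1.36 -0.19 -0.2 ] op 85.17066684787528
```

```bash
python3 -m inch '0 0 0 -1 0 0 -1;0 0 0 -1 0 0 -1;0 0 0 -1 0 0 -1;0 0 0 -1 0 0 -1;0 0 0 -1 0 0 -1;0 0 0 -1 0 0 -1;0 0 0 -1 0 0 -1;0 0 0 -1 0 0 -1;0 0 0 -1 0 0 -1;0 0 0 -0.19 0 0 -1'
python3 -m inch '0 1 0.6 0 0 0 -1;0 1 0.6 0 0 0 -1;0 1 0.6 0 0 0 -1;0 1 0.6 0 0 0 -1;0 1 0.6 0 0 0 -1;0 1 0.6 0 0 0 -1;0 1 0.6 0 0 0 -1;0 1 0.6 0 0 0 -1;0 1 0.6 0 0 0 -1;0 1 0.6 0 0 0 -1;0 1 0.6 0 0 0 -1;0 1 0.6 0 0 0 -1'
python3 -m inch '0 1 0.7 0 0 0 -1;0 1 0.7 0 0 0 -1;0 0.8 0.7 0 0 0 -1;0 0 0 0 0 0 -1;0 0 0 0 0 0 -1'
python3 - <<'E'
from h import *
go([430,-60,250],0)
o=monitor.get_obs();save("wrist","w1.png")
import pickle;pickle.dump(o,open("o1.pkl","wb"))
E
```

```text
time: 1.15
ee_pos: [149.0, -503.3, 404.4]
tool_rot: [-0.001, 1.571, 0.002]
wrist_force: [-0.5, -0.1, 1.3]
opening: 0.1
time: 2.35
ee_pos: [365.3, -142.0, 404.7]
tool_rot: [0.002, 1.571, -0.002]
wrist_force: [0.0, 0.2, -0.0]
opening: -0.1
time: 2.85
ee_pos: [428.0, -58.9, 404.3]
tool_rot: [-0.0, 1.572, 0.0]
wrist_force: [0.1, -0.4, -0.6]
opening: -0.1
t 2.85 shift(now axes) [-0.02 -0.04  0.06] shift(goal axes) [-0.02 -0.04  0.07] turn [ 0.   -0.01  0.  ] q [-0.14 -0.05 -0.22  1.4  -0.    1.43] F [ 0.09 -0.38 -0.61] op -0.12278521922215943
```

View pics/w1.png

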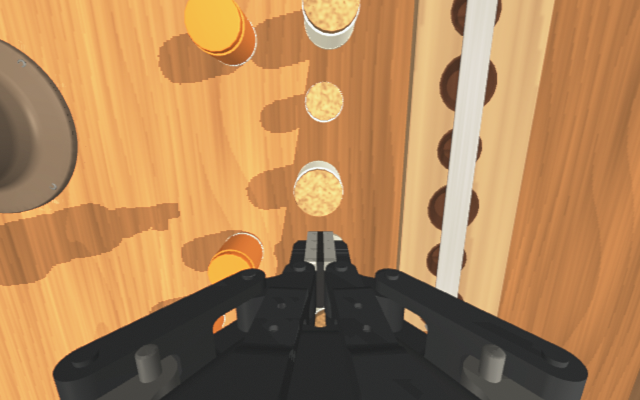

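The wrist view shows the W2 cork at about (318,192), N1 at (324,102) and the W1 cork at about (330,12). The cups sit under the strip on the right.

Run:
```python
from h import *
import pickle;o=pickle.load(open("o1.pkl","rb"))
for n,u,v,z in[("W2",318,192,84),("N1",324,102,72),("W1",330,10,84)]:print(n,ray("wrist",u,v,z,o))
for n,P in [("pad",(526,201,120)),("W2",(424,-65.5,84))]:print(n,proj("side",P),proj("wrist",P,o))
go([525,201,150-18],0)
```

```text
W2 [425.89 -63.51  84.  ]
N1 [432.12  27.23  72.  ]
W1 [437.13 104.73  84.  ]
pad [270.12 253.05] [ 462.88 -170.97]
W2 [346.48 189.46] [316.22 193.83]
t 2.9 shift(now axes) [3.91 8.68 3.24] shift(goal axes) [3.92 8.68 3.24] turn [-0.01 -0.01  0.  ] q [-0.14 -0.05 -0.22  1.4  -0.    1.43] F [-1.08  0.72  0.65] op 0.06841747295780848
```

```bash
python3 -m inch '0 1 0.4 0 0 0 -1;0 1 0.4 0 0 0 -1;0 1 0.4 0 0 0 -1;0 1 0.4 0 0 0 -1;0 1 0.4 0 0 0 -1;0 1 0.4 0 0 0 -1;0 1 0.4 0 0 0 -1;0 1 0.4 0 0 0 -1;1 0.7 0 0 0 0 -1;1 0 0 0 0 0 -1;1 0 0 0 0 0 -1;0.2 0 0 0 0 0 -1'
python3 - <<'E'
from h import *
go([525,201,84],0)
save("side","s1.png",(200,190,360,310),4)
E
```

```text
time: 4.1
ee_pos: [522.9, 200.1, 305.3]
tool_rot: [-0.0, 1.576, -0.004]
wrist_force: [-0.4, 0.0, 0.3]
opening: 0.0
t 4.1 shift(now axes) [2.21 0.03 0.08] shift(goal axes) [2.21 0.03 0.07] turn [-0.02 -0.04  0.02] q [ 0.37  0.21 -0.16  1.21 -0.    1.94] F [-0.36  0.01  0.31] op 0.027719194345325195
```

View pics/s1.png

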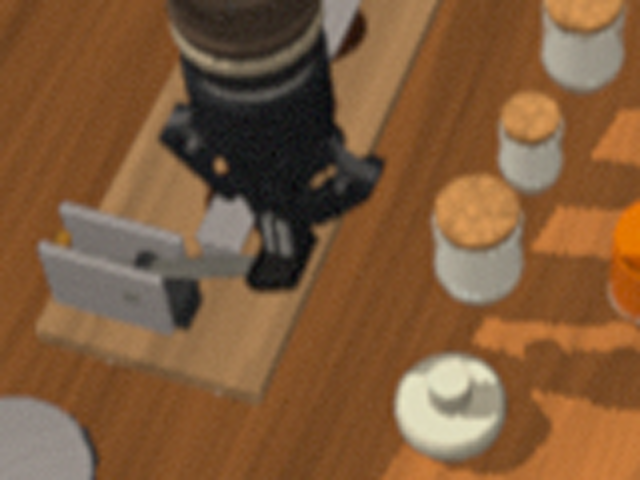

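```bash
python3 -m inch '0.4 0 0 0 0 0 -1;0.3 0 -0.14 0 0 0 -1;0.3 0 -0.12 0 0 0 -1;0.3 0 -0.1 0 0 0 -1;0.3 0 -0.09 0 0 0 -1;0.3 0 -0.06 0 0 0 -1;0.3 0 -0.04 0 0 0 -1;0.15 0 0 0 0 0 -1;0 0 0 0 0 0 -1;0 0 0 0 0 0 -1'
```

```text
time: 5.15
ee_pos: [506.9, 201.6, 238.4]
tool_rot: [-0.0, 1.571, 0.0]
wrist_force: [-2.9, -2.5, 5.9]
opening: -0.5
```

```bash
python3 -m inch '0.15 0 0 0 0 0 -1;0.1 0 0 0 0 0 -1;0 0 0 0 0 0 -1;0 0 0 0 0 0 -1'
python3 -m inch '-0.5 0 0 0 0 0 -1;-1 0 0 0 0 0 -1;-1 0 0 0 0 0 -1;-1 -1 0 0 0 0 0.6;0 -1 0 0 0 0 0.6;0 -1 0 0 0 0 0.6;0 -1 -1 0 0 0 0.6;0 0 -1 0 0 0 0.6;0 0 0 0 0 0 0.6'
python3 - <<'E'
from h import *
save("top","t2.png",(210,110,480,240),2.9)
E
```

```text
time: 5.55
ee_pos: [506.7, 201.5, 234.5]
tool_rot: [0.0, 1.569, 0.001]
wrist_force: [-12.5, -5.7, 30.5]
opening: -0.2
time: 6.45
ee_pos: [444.8, 80.8, 335.6]
tool_rot: [0.001, 1.572, -0.001]
wrist_force: [0.7, -0.6, 0.3]
opening: 68.4
```

View pics/t2.png

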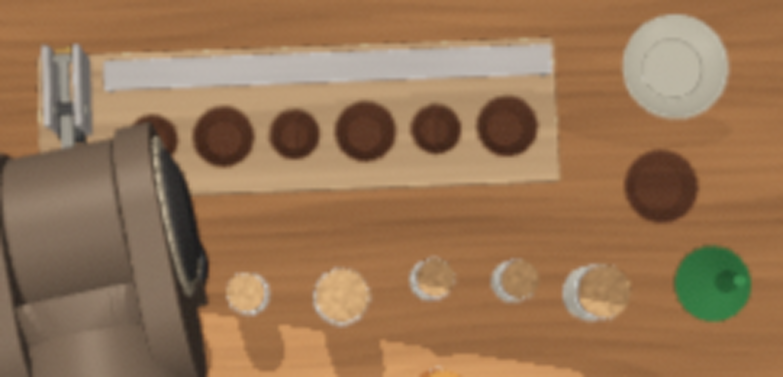

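The strip is back and all the cups are clear, so the lever is latched. I measured about 30 N at the hard stop. Next I'll refine the keeper pose from the blobs.

Run:
```python
from h import *
im=get_image("top");hsv=im.max(2);m=(hsv<95).astype(np.uint8);m[:, :250]=0;m[:145]=0
n,l,s,c=cv2.connectedComponentsWithStats(m)
P=[]
for i in range(1,n):
    if 150<s[i,4]<900 and 140<c[i][1]<185:
        print(c[i],s[i,4],ray("top",*c[i],37 if c[i][0]<425 else 15))
for k in (0,):go([436.5,110,56],0)
```

```text
[384.41 153.37] 289 [ 593.38 -238.24   37.  ]
[335.58 155.02] 298 [592.64 -94.16  37.  ]
[360.05 154.26] 191 [ 592.83 -166.33   37.  ]
[286.6  156.87] 298 [591.34  50.24  37.  ]
[311.31 155.98] 195 [591.86 -22.57  37.  ]
[437.66 174.03] 417 [ 530.18 -399.3    15.  ]
t 6.55 shift(now axes) [ 4.16  0.94 -0.37] shift(goal axes) [ 4.16  0.94 -0.36] turn [ 0.    0.01 -0.  ] q [ 0.18  0.   -0.32  1.24  0.    1.75] F [ 0.11  0.01 -0.06] op 68.3545183659532
```

```bash
python3 -m inch '0 0.95 -0.36 0 0 0 0.6;0 0 0 0 0 0 0.6;1 0 0 0 0 0 0.6;1 0 0 0 0 0 0.6;1 0 0 0 0 0 0.6;0.8 0 0 0 0 0 0.6;0.3 0 0 0 0 0 0.6;0 0 0 0 0 0 0.6;0 0 0 0 0 0 -0.1;0 0 0 0 0 0 -0.1;0 0 0 0 0 0 -0.1;0 0 0 0 0 0 -0.1' 40
python3 - <<'E'
from h import *
go([436.5,110,56],0)
save("wrist","w2.png")
E
```

```text
time: 7.75
ee_pos: [437.2, 110.3, 213.9]
tool_rot: [0.0, 1.568, 0.001]
wrist_force: [0.7, 0.4, 4.5]
opening: 52.9
t 7.75 shift(now axes) [ 0.1  -0.01 -0.02] shift(goal axes) [ 0.1  -0.01 -0.02] turn [ 0.    0.02 -0.  ] q [ 0.25  0.06 -0.54  0.97 -0.    1.82] F [0.65 0.44 4.5 ] op 52.85445289243536
```

View pics/w2.png

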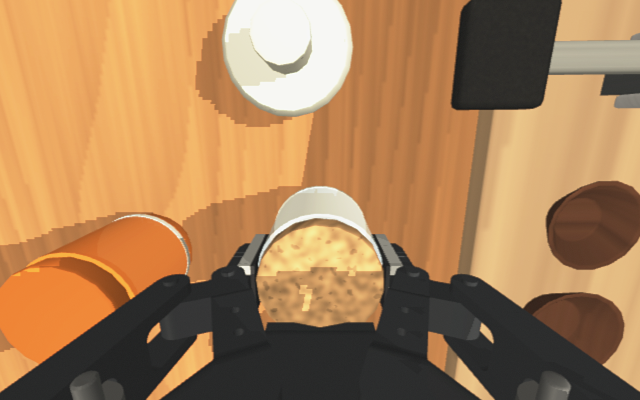

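```bash
python3 - <<'E'
from h import *
print(ray("wrist",320,222,84),ray("wrist",259,280,84),ray("wrist",385,280,84))
E
python3 -m inch '-1 0 0 0 0 0 -0.1;-1 0 0 0 0 0 -0.1;-0.6 0 0 0 0 0 -0.1;0 -0.4 1 0 0 0 -0.1;0 -0.4 1 0 0 0 -0.1;0 -0.4 1 0 0 0 -0.1;0 -0.4 1 0 0 0 -0.1;0 -0.4 1 0 0 0 -0.1;0 0 0 0 0 0 -0.1;0 0 0 0 0 0 -0.1'
python3 - <<'E'
from h import *
go([591.5,50,83+20],0)
save("wrist","w3.png")
E
```

```text
[437.83 141.56  84.  ] [413.93 117.54  84.  ] [463.27 117.42  84.  ]
time: 8.8
ee_pos: [586.7, 49.9, 289.8]
tool_rot: [0.0, 1.573, -0.0]
wrist_force: [-0.2, -0.0, -1.9]
opening: 52.8
t 8.8 shift(now axes) [1.06 0.   0.16] shift(goal axes) [1.06 0.   0.16] turn [-0.   -0.01 -0.  ] q [ 0.08  0.27 -0.12  1.19  0.    1.66] F [-0.16 -0.02 -1.9 ] op 52.83208944172974
```

View pics/w3.png

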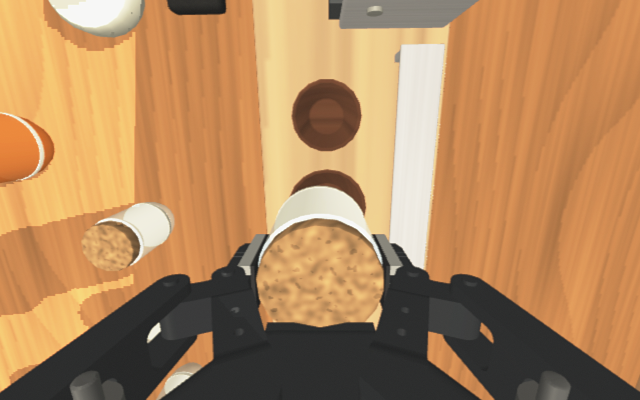

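Run:
```python
from h import *
o=monitor.get_obs()
print(ray("wrist",327,115,37,o),ray("wrist",327,79,37,o),ray("wrist",327,151,37,o),ray("wrist",292,115,37,o),ray("wrist",361,115,37,o))
print("corkback",ray("wrist",321,220,o["ee_pos"][2]-213.9+84,o))
# W2 profile and top-camera pad check
a=ray("wrist",175,215,0,o);print("N1 foot-ish",a)
```

```text
[591.21 121.93  37.  ] [591.08 147.12  37.  ] [591.35  95.08  37.  ] [564.85 121.97  37.  ] [616.8 121.9  37. ]
corkback [586.48  82.1  160.15]
N1 foot-ish [445.62  30.29   0.  ]
```

```bash
python3 -m inch '0 -0.1 0.16 0 0 0 -0.1;0.5 0 0 0 0 0 -0.1;0.6 0 0 0 0 0 -0.1;0.4 0 0 0 0 0 -0.1;0.2 0 0 0 0 0 -0.1;0 0 0 0 0 0 -0.1;0 0 0 0 0 0 -0.1'
```

```text
time: 9.55
ee_pos: [591.5, 47.3, 240.3]
tool_rot: [-0.0, 1.57, 0.0]
wrist_force: [0.5, -0.6, -1.4]
opening: 52.6
```

```bash
python3 -m inch '0.1 0 0 0 0 0 -0.1;0 0 0 0 0 0 -0.1;0 0 0 0 0 0 -0.1'
python3 -m inch '0 0 0 0 0 0 0.6;0 0 0 0 0 0 0.6;0 0 0 0 0 0 0.6;0 0 0 0 0 0 0.6'
python3 - <<'E'
from h import *
go([424.5,-64.5,56],0)
save("wrist","w4.png")
E
```

```text
time: 9.85
ee_pos: [591.7, 46.9, 238.0]
tool_rot: [-0.001, 1.569, -0.001]
wrist_force: [-1.8, -2.1, 6.0]
opening: 52.7
time: 10.25
ee_pos: [591.4, 47.3, 236.5]
tool_rot: [-0.0, 1.571, 0.0]
wrist_force: [0.6, 0.1, 0.1]
opening: 68.4
t 10.25 shift(now axes) [ 0.85 -3.73 -5.56] shift(goal axes) [ 0.85 -3.73 -5.56] turn [ 0. -0. -0.] q [ 0.08  0.3  -0.19  1.08  0.    1.65] F [0.58 0.14 0.12] op 68.42577943548055
```

View pics/w4.png

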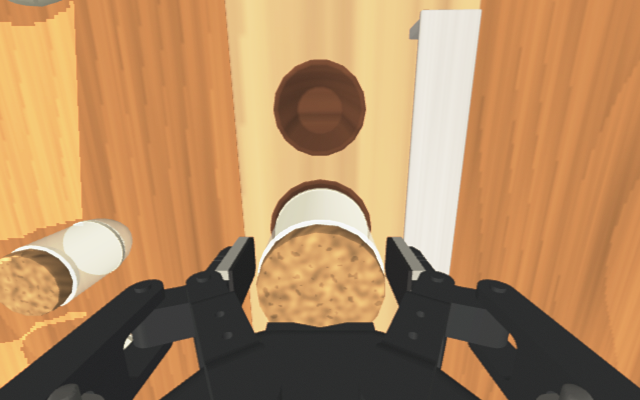

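```bash
python3 -m inch '-1 0 0 0 0 0 0.6;-1 0 0 0 0 0 0.6;-0.2 -0.6 -0.9 0 0 0 0.6;0 -0.6 -0.9 0 0 0 0.6;0 -0.6 -0.9 0 0 0 0.6;0 -0.6 -0.9 0 0 0 0.6;0 -0.6 -0.9 0 0 0 0.6;0 -0.68 -1 0 0 0 0.6;0 0 0 0 0 0 0.6;0 0 0 0 0 0 0.6'
python3 - <<'E'
from h import *
go([425,-63,58],0)
o=monitor.get_obs();im=get_image("wrist");cv2.imwrite("pics/w5.png",im)
print(proj("wrist",(425,-63,84),o))
E
```

```text
time: 11.3
ee_pos: [426.2, -63.6, 303.0]
tool_rot: [0.001, 1.57, -0.001]
wrist_force: [-0.1, 0.4, 0.2]
opening: 68.2
t 11.3 shift(now axes) [ 3.    0.02 -0.04] shift(goal axes) [ 3.    0.02 -0.04] turn [-0.01  0.01 -0.  ] q [-0.15 -0.03 -0.43  1.17  0.    1.42] F [-0.05  0.38  0.16] op 68.15632271612999
[317.54 219.56]
```

View pics/w5.png

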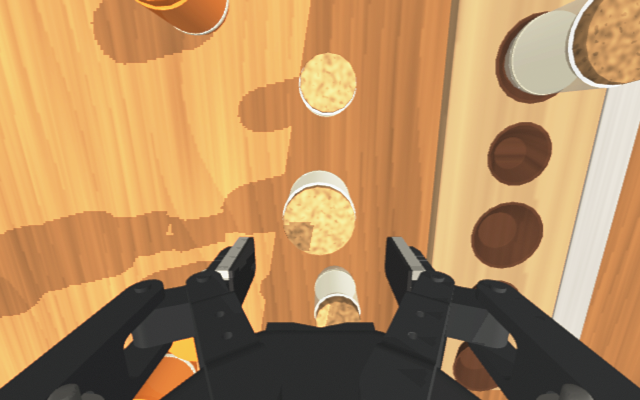

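W1 is seated in its cup (seen top right). The W2 cork is at (319,219), N1 at (328,83) and N2 at (337,307).

```bash
python3 - <<'E'
from h import *
print("N1",ray("wrist",328,83,72),"N2",ray("wrist",337,308,72),"W2",ray("wrist",319.5,219,84))
E
python3 -m inch '1 0 0 0 0 0 0.6;1 0 0 0 0 0 0.6;0.7 0 0 0 0 0 0.6;0.3 0 0 0 0 0 0.6;0 0 0 0 0 0 0.6;0 0 0 0 0 0 -0.1;0 0 0 0 0 0 -0.1;0 0 0 0 0 0 -0.1;0 0 0 0 0 0 -0.1'
python3 -m inch '-1 0 0 0 0 0 -0.1;-1 0 0 0 0 0 -0.1;-0.6 -0.2 0.7 0 0 0 -0.1;0 -0.2 0.9 0 0 0 -0.1;0 -0.2 1 0 0 0 -0.1;0 -0.2 1 0 0 0 -0.1;0 -0.2 1 0 0 0 -0.1;0 -0.1 0.9 0 0 0 -0.1;0 0 0 0 0 0 -0.1;0 0 0 0 0 0 -0.1'
python3 - <<'E'
from h import *
go([592.6,-95.5,83],0)
cv2.imwrite("pics/w6.png",get_image("wrist"))
E
```

```text
N1 [432.77  28.26  72.  ] N2 [ 441.18 -143.66   72.  ] W2 [427.   -62.29  84.  ]
time: 12.25
ee_pos: [427.0, -63.3, 213.7]
tool_rot: [-0.0, 1.569, 0.0]
wrist_force: [-0.6, -0.6, 2.7]
opening: 53.1
time: 13.25
ee_pos: [591.4, -96.3, 290.0]
tool_rot: [0.0, 1.573, 0.0]
wrist_force: [-0.3, -0.2, -1.6]
opening: 53.1
t 13.25 shift(now axes) [1.73 0.02 0.04] shift(goal axes) [1.73 0.03 0.04] turn [ 0.   -0.01 -0.  ] q [-0.16  0.29 -0.09  1.19 -0.    1.41] F [-0.34 -0.23 -1.6 ] op 53.099167142633966
```

```bash
python3 -m inch '0.8 0.03 0.04 0 0 0 -0.1;0.6 0 0 0 0 0 -0.1;0.25 0 0 0 0 0 -0.1;0.1 0 0 0 0 0 -0.1;0 0 0 0 0 0 -0.1;0 0 0 0 0 0 -0.1'
python3 -m inch '0 0 0 0 0 0 0.55;0 0 0 0 0 0 0.55;0 0 0 0 0 0 0.55;-1 0 0 0 0 0 0.55;-1 0 0 0 0 0 0.55;-0.2 0 0 0 0 0 0.55'
python3 -m inch '0 0.7 -0.9 0 0 0 0.4;0 0.7 -0.9 0 0 0 0.4;0 0.7 -0.9 0 0 0 0.4;0 0.7 -0.9 0 0 0 0.4;0 0.7 -0.9 0 0 0 0.4;0 0.65 -0.85 0 0 0 0.4;0 0 0 0 0 0 0.4;0 0 0 0 0 0 0.4'
python3 - <<'E'
from h import *
go([432.8,28,53],0)
print(proj("wrist",(432.8,28.3,72)))
cv2.imwrite("pics/w7.png",get_image("wrist"))
E
```

```text
time: 13.9
ee_pos: [592.5, -95.1, 239.0]
tool_rot: [0.0, 1.57, 0.001]
wrist_force: [-1.0, 2.8, 0.4]
opening: 53.3
time: 14.5
ee_pos: [593.5, -95.6, 308.0]
tool_rot: [-0.001, 1.565, -0.001]
wrist_force: [0.3, -0.1, -0.1]
opening: 66.2
time: 15.3
ee_pos: [432.0, 29.3, 304.2]
tool_rot: [-0.001, 1.57, 0.001]
wrist_force: [0.8, -0.6, 0.6]
opening: 59.5
t 15.3 shift(now axes) [ 3.21 -0.04  0.02] shift(goal axes) [ 3.21 -0.04  0.03] turn [0.01 0.01 0.  ] q [ 0.07 -0.03 -0.42  1.17 -0.    1.64] F [ 0.8  -0.56  0.59] op 59.53766856540757
[320.38 215.53]
```

View pics/w7.png

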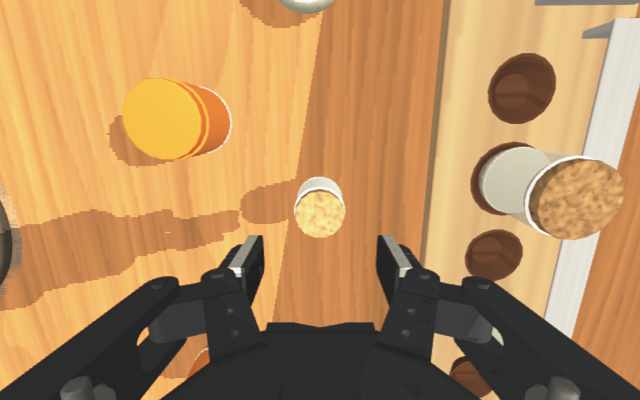

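```bash
python3 -m inch '1 0 0 0 0 0 0.4;1 0 0 0 0 0 0.4;0.8 0 0 0 0 0 0.4;0.4 0 0 0 0 0 0.4;0 0 0 0 0 0 0.4;0 0 0 0 0 0 -0.4;0 0 0 0 0 0 -0.4;0 0 0 0 0 0 -0.4;0 0 0 0 0 0 -0.4'
python3 -m inch '-1 0 0 0 0 0 -0.4;-1 0 0 0 0 0 -0.4;-0.6 -0.3 0.6 0 0 0 -0.4;0 -0.3 0.9 0 0 0 -0.4;0 -0.3 1 0 0 0 -0.4;0 -0.3 1 0 0 0 -0.4;0 -0.3 1 0 0 0 -0.4;0 -0.25 0.8 0 0 0 -0.4;0 0 0 0 0 0 -0.4;0 0 0 0 0 0 -0.4'
python3 - <<'E'
from h import *
go([592,-23.3,77],0)
cv2.imwrite("pics/w8.png",get_image("wrist"))
E
```

```text
time: 16.25
ee_pos: [432.8, 29.2, 209.3]
tool_rot: [-0.0, 1.568, 0.0]
wrist_force: [0.1, -0.4, 4.4]
opening: 39.0
time: 17.25
ee_pos: [591.1, -23.4, 285.7]
tool_rot: [0.0, 1.572, 0.0]
wrist_force: [-0.8, -0.1, -1.1]
opening: 38.7
t 17.25 shift(now axes) [1.79 0.   0.03] shift(goal axes) [1.79 0.   0.03] turn [-0.   -0.01 -0.  ] q [-0.04  0.28 -0.12  1.18  0.    1.53] F [-0.82 -0.05 -1.11] op 38.65383597136641
```

```bash
python3 -m inch '0.8 0 0.03 0 0 0 -0.4;0.6 0 0 0 0 0 -0.4;0.25 0 0 0 0 0 -0.4;0.15 0 0 0 0 0 -0.4;0 0 0 0 0 0 -0.4;0 0 0 0 0 0 -0.4'
python3 -m inch '0 0 0 0 0 0 0.2;0 0 0 0 0 0 0.2;0 0 0 0 0 0 0.2;-1 0 0 0 0 0 0.25;-1 0 0 0 0 0 0.3;-0.4 0 0 0 0 0 0.4'
python3 -m inch '0 -0.7 -0.85 0 0 0 0.4;0 -0.7 -0.85 0 0 0 0.4;0 -0.7 -0.85 0 0 0 0.4;0 -0.7 -0.85 0 0 0 0.4;0 -0.7 -0.85 0 0 0 0.4;0 -0.7 -0.78 0 0 0 0.4;0 0 0 0 0 0 0.4;0 0 0 0 0 0 0.4'
python3 - <<'E'
from h import *
go([441,-152,53],0)
print(proj("wrist",(441,-152,72)))
cv2.imwrite("pics/w9.png",get_image("wrist"))
E
```

```text
time: 17.9
ee_pos: [591.8, -23.1, 233.4]
tool_rot: [-0.0, 1.57, 0.0]
wrist_force: [-2.1, 1.1, 3.9]
opening: 38.8
time: 18.5
ee_pos: [592.7, -23.4, 307.0]
tool_rot: [-0.0, 1.567, -0.0]
wrist_force: [0.2, -0.2, 0.1]
opening: 59.8
time: 19.3
ee_pos: [440.9, -149.7, 304.0]
tool_rot: [0.001, 1.57, -0.001]
wrist_force: [0.2, -0.0, 0.0]
opening: 59.4
t 19.3 shift(now axes) [ 3.2  -0.08  0.  ] shift(goal axes) [ 3.2  -0.08  0.  ] turn [-0.01  0.   -0.  ] q [-0.33  0.03 -0.36  1.18  0.    1.24] F [ 0.18 -0.    0.02] op 59.38969666339558
[319.67 217.37]
```

View pics/w9.png

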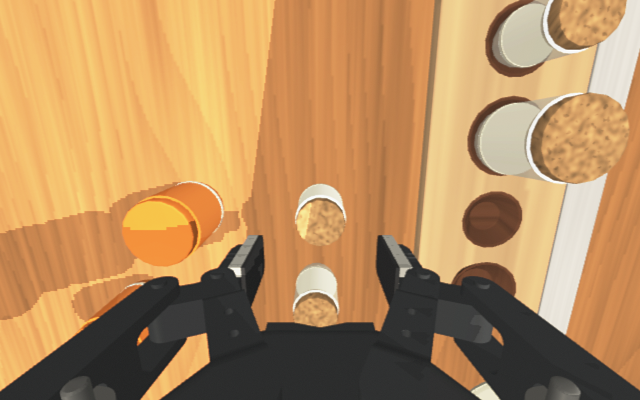

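```bash
python3 -m inch '0.5 -0.16 0 0 0 0 0.4;1 0 0 0 0 0 0.4;0.9 0 0 0 0 0 0.4;0.6 0 0 0 0 0 0.4;0.2 0 0 0 0 0 0.4;0 0 0 0 0 0 0.4;0 0 0 0 0 0 -0.4;0 0 0 0 0 0 -0.4;0 0 0 0 0 0 -0.4;0 0 0 0 0 0 -0.4'
python3 -m inch '-1 0 0 0 0 0 -0.4;-1 0 0 0 0 0 -0.4;-0.6 0 0.6 0 0 0 -0.4;0 0 0.9 0 0 0 -0.4;0 -0.1 1 0 0 0 -0.4;0 -0.1 1 0 0 0 -0.4;0 -0.1 1 0 0 0 -0.4;0 -0.1 0.57 0 0 0 -0.4;0 0 0 0 0 0 -0.4;0 0 0 0 0 0 -0.4'
python3 - <<'E'
from h import *
go([593,-166.8,77],0)
cv2.imwrite("pics/w10.png",get_image("wrist"))
E
```

```text
time: 20.35
ee_pos: [441.7, -154.3, 209.3]
tool_rot: [-0.0, 1.568, -0.0]
wrist_force: [0.0, 1.5, 5.2]
opening: 38.7
time: 21.35
ee_pos: [592.9, -166.1, 285.6]
tool_rot: [0.0, 1.572, 0.0]
wrist_force: [-1.5, 0.2, -1.0]
opening: 38.8
t 21.35 shift(now axes) [ 1.79 -0.02  0.  ] shift(goal axes) [ 1.79 -0.02  0.  ] turn [ 0.   -0.01 -0.  ] q [-0.27  0.32 -0.06  1.2  -0.    1.3 ] F [-1.55  0.21 -0.99] op 38.83473815438078
```

```bash
python3 -m inch '0.8 0 0 0 0 0 -0.4;0.6 0 0 0 0 0 -0.4;0.25 0 0 0 0 0 -0.4;0.15 0 0 0 0 0 -0.4;0 0 0 0 0 0 -0.4;0 0 0 0 0 0 -0.4'
python3 -m inch '0 0 0 0 0 0 0.2;0 0 0 0 0 0 0.2;0 0 0 0 0 0 0.2;-1 0 0 0 0 0 0.25;-1 0 0 0 0 0 0.3;-0.4 0 0 0 0 0 0.4'
python3 -m inch '0 -0.4 -0.9 0 0 0 0.4;0 -0.4 -0.9 0 0 0 0.4;0 -0.4 -0.9 0 0 0 0.4;0 -0.4 -0.9 0 0 0 0.4;0 -0.4 -0.9 0 0 0 0.4;0 -0.3 -0.7 0 0 0 0.4;0 0 0 0 0 0 0.4;0 0 0 0 0 0 0.4'
python3 - <<'E'
from h import *
go([436.5,-236,53],0)
print(proj("wrist",(436.5,-236,72)))
cv2.imwrite("pics/w11.png",get_image("wrist"))
E
```

```text
time: 22.0
ee_pos: [593.1, -165.8, 233.4]
tool_rot: [0.0, 1.57, 0.001]
wrist_force: [-1.3, 2.5, 4.3]
opening: 38.8
time: 22.6
ee_pos: [593.8, -166.4, 307.0]
tool_rot: [-0.001, 1.567, -0.001]
wrist_force: [1.4, -0.7, 0.4]
opening: 60.2
time: 23.4
ee_pos: [437.2, -235.4, 304.0]
tool_rot: [0.001, 1.57, -0.001]
wrist_force: [0.3, -0.0, -0.2]
opening: 59.4
t 23.4 shift(now axes) [ 3.2  -0.02 -0.02] shift(goal axes) [ 3.2  -0.02 -0.02] turn [-0.01  0.   -0.  ] q [-0.49  0.09 -0.3   1.18  0.    1.08] F [ 0.35 -0.01 -0.19] op 59.385877703601665
[318.57 215.27]
```

View pics/w11.png

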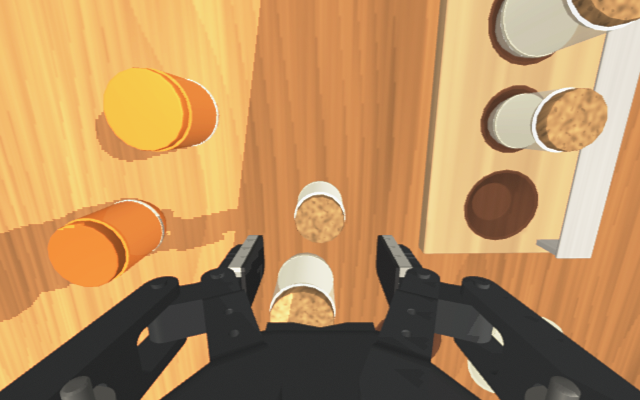

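```bash
python3 -m inch '0.5 -0.05 0 0 0 0 0.4;1 0 0 0 0 0 0.4;0.9 0 0 0 0 0 0.4;0.6 0 0 0 0 0 0.4;0.2 0 0 0 0 0 0.4;0 0 0 0 0 0 0.4;0 0 0 0 0 0 -0.4;0 0 0 0 0 0 -0.4;0 0 0 0 0 0 -0.4;0 0 0 0 0 0 -0.4'
python3 -m inch '-1 0 0 0 0 0 -0.4;-1 0 0 0 0 0 -0.4;-0.6 0.5 0 0 0 0 -0.4;0 0.9 0 0 0 0 -0.4;0 1 0 0 0 0 -0.4;0 1 0 0 0 0 -0.4;0 1 0 0 0 0 -0.4;0 1 0 0 0 0 -0.4;0 1 0 0 0 0 -0.4;0 1 0 0 0 0 -0.4;0 1 0 0 0 0 -0.4;0 1 0 0 0 0 -0.4'
python3 -m inch '0 1 0.1 0 0 0 -0.4;0 0.9 0.4 0 0 0 -0.4;0 0.6 0.8 0 0 0 -0.4;0 0 1 0 0 0 -0.4;0 0 1 0 0 0 -0.4;0 0 1 0 0 0 -0.4;0 0 0.8 0 0 0 -0.4;0 0 0 0 0 0 -0.4;0 0 0 0 0 0 -0.4'
python3 - <<'E'
from h import *
go([591,121.5,77],0)
cv2.imwrite("pics/w12.png",get_image("wrist"))
E
```

```text
time: 24.45
ee_pos: [437.8, -236.9, 209.3]
tool_rot: [-0.001, 1.569, -0.001]
wrist_force: [0.3, 0.1, 5.1]
opening: 38.5
time: 25.65
ee_pos: [436.9, 46.5, 286.3]
tool_rot: [-0.0, 1.57, -0.0]
wrist_force: [1.5, 0.4, -1.6]
opening: 38.7
time: 26.55
ee_pos: [590.2, 120.2, 285.6]
tool_rot: [-0.0, 1.572, -0.0]
wrist_force: [-0.2, 0.6, -1.6]
opening: 38.8
t 26.55 shift(now axes) [1.79 0.04 0.03] shift(goal axes) [1.79 0.04 0.03] turn [-0.   -0.01  0.  ] q [ 0.2   0.3  -0.09  1.19 -0.    1.77] F [-0.16  0.62 -1.61] op 38.8165616437785
```

```bash
python3 -m inch '0.8 0.04 0.03 0 0 0 -0.4;0.6 0 0 0 0 0 -0.4;0.25 0 0 0 0 0 -0.4;0.15 0 0 0 0 0 -0.4;0 0 0 0 0 0 -0.4;0 0 0 0 0 0 -0.4'
python3 -m inch '0 0 0 0 0 0 0.2;0 0 0 0 0 0 0.2;0 0 0 0 0 0 0.2;-1 0 0 0 0 0 0.25;-1 0 0 0 0 0 0.3;-0.4 0 0 0 0 0 0.4;0 -0.5 -1 0 0 0 0.6;0 -1 -1 0 0 0 0.6;0 -1 -1 0 0 0 0.6;0 -1 -1 0 0 0 0.6;0 -1 -0.8 0 0 0 0.6;0 -1 -0.7 0 0 0 0.6'
python3 -m inch '0 -1 0 0 0 0 0.6;0 -1 0 0 0 0 0.6;0 -1 0 0 0 0 0.6;0 -1 0 0 0 0 0.6;0 -1 0 0 0 0 0.6;0 -1 0 0 0 0 0.6;0 -1 0 0 0 0 0.6;0 -1 0 0 0 0 0.6;0 -0.8 0 0 0 0 0.6;0 -0.2 0 0 0 0 0.6;0 0 0 0 0 0 0.6;0 0 0 0 0 0 0.6'
python3 - <<'E'
from h import *
go([424,-316,58],0)
print(proj("wrist",(424,-316,84)))
cv2.imwrite("pics/w13.png",get_image("wrist"))
E
```

```text
time: 27.2
ee_pos: [591.0, 122.1, 233.5]
tool_rot: [0.001, 1.569, 0.002]
wrist_force: [-0.3, 2.3, 2.8]
opening: 38.8
time: 28.4
ee_pos: [424.5, -44.4, 303.6]
tool_rot: [-0.001, 1.571, 0.0]
wrist_force: [-0.0, -0.3, 0.5]
opening: 67.8
time: 29.6
ee_pos: [426.0, -312.8, 303.8]
tool_rot: [0.0, 1.572, 0.001]
wrist_force: [0.4, -0.8, -0.2]
opening: 68.3
t 29.6 shift(now axes) [ 3.03 -0.11 -0.06] shift(goal axes) [ 3.03 -0.11 -0.07] turn [ 0.   -0.01 -0.01] q [-0.63  0.15 -0.23  1.19  0.    0.94] F [ 0.38 -0.77 -0.21] op 68.33772163741256
[316.99 224.47]
```

View pics/w13.png

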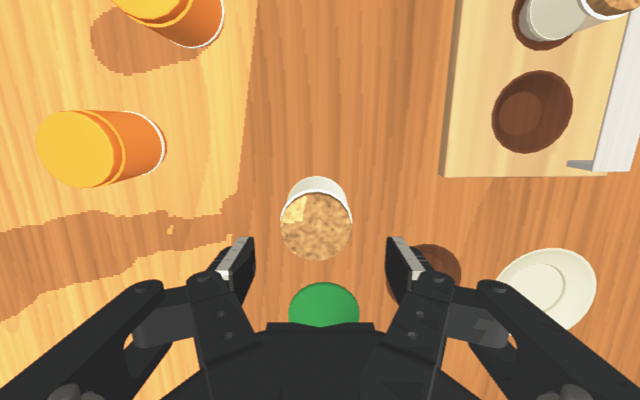

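```bash
python3 -m inch '0.5 -0.13 -0.09 0 0 0 0.6;1 0 0 0 0 0 0.6;0.9 0 0 0 0 0 0.6;0.5 0 0 0 0 0 0.6;0.1 0 0 0 0 0 0.6;0 0 0 0 0 0 0.6;0 0 0 0 0 0 -0.1;0 0 0 0 0 0 -0.1;0 0 0 0 0 0 -0.1;0 0 0 0 0 0 -0.1'
python3 -m inch '-1 0 0 0 0 0 -0.1;-1 0 0 0 0 0 -0.1;-0.6 0.2 0.6 0 0 0 -0.1;0 0.5 0.9 0 0 0 -0.1;0 0.5 1 0 0 0 -0.1;0 0.5 1 0 0 0 -0.1;0 0.5 1 0 0 0 -0.1;0 0.35 1 0 0 0 -0.1;0 0 0.17 0 0 0 -0.1;0 0 0 0 0 0 -0.1;0 0 0 0 0 0 -0.1'
python3 - <<'E'
from h import *
go([593.3,-239,83],0)
cv2.imwrite("pics/w14.png",get_image("wrist"))
E
```

```text
time: 30.65
ee_pos: [423.8, -317.5, 215.6]
tool_rot: [-0.001, 1.569, -0.001]
wrist_force: [-1.1, 1.4, 6.7]
opening: 53.2
time: 31.75
ee_pos: [592.9, -241.1, 292.0]
tool_rot: [0.0, 1.572, -0.0]
wrist_force: [-1.1, -1.3, -2.3]
opening: 52.8
t 31.75 shift(now axes) [1.8  0.07 0.02] shift(goal axes) [1.8  0.07 0.01] turn [-0.   -0.01 -0.  ] q [-0.39  0.36  0.02  1.23 -0.    1.18] F [-1.14 -1.25 -2.29] op 52.79475891120711
```

```bash
python3 -m inch '0.8 0.07 0 0 0 0 -0.1;0.6 0 0 0 0 0 -0.1;0.25 0 0 0 0 0 -0.1;0.15 0 0 0 0 0 -0.1;0 0 0 0 0 0 -0.1;0 0 0 0 0 0 -0.1'
python3 -m inch '0 0 0 0 0 0 0.55;0 0 0 0 0 0 0.55;0 0 0 0 0 0 0.55;-1 0 0 0 0 0 0.55;-1 0 0 0 0 0 0.55;-0.2 0 0 0 0 0 0.55;0 0.5 -1 0 0 0 0.4;0 0.9 -1 0 0 0 0.4;0 1 -1 0 0 0 0.4;0 1 -1 0 0 0 0.4;0 1 -1 0 0 0 0.4;0 1 -0.8 0 0 0 0.4'
python3 -m inch '0 1 0 0 0 0 0.4;0 1 0 0 0 0 0.4;0 1 0 0 0 0 0.4;0 1 0 0 0 0 0.4;0 1 0 0 0 0 0.4;0 1 0 0 0 0 0.4;0 1 0 0 0 0 0.4;0 1 0 0 0 0 0.4;0 0.9 0 0 0 0 0.4;0 0 0 0 0 0 0.4;0 0 0 0 0 0 0.4'
python3 - <<'E'
from h import *
go([419.6,211.5,53],0)
print(proj("wrist",(419.6,211.5,54)))
cv2.imwrite("pics/w15.png",get_image("wrist"))
E
```

```text
time: 32.4
ee_pos: [593.7, -238.7, 239.8]
tool_rot: [0.001, 1.568, 0.001]
wrist_force: [2.7, 5.0, 3.8]
opening: 53.1
time: 33.6
ee_pos: [417.5, -75.9, 303.4]
tool_rot: [0.0, 1.572, -0.001]
wrist_force: [-0.6, 0.7, -0.5]
opening: 60.0
time: 34.7
ee_pos: [419.2, 190.4, 303.6]
tool_rot: [-0.002, 1.572, 0.0]
wrist_force: [0.1, -0.6, -0.2]
opening: 59.9
t 34.7 shift(now axes) [3.18 0.71 0.02] shift(goal axes) [3.19 0.7  0.01] turn [ 0.01 -0.01  0.01] q [ 0.43  0.03 -0.37  1.18 -0.    2.  ] F [ 0.07 -0.64 -0.17] op 59.94245178190437
[320.38 181.61]
```

View pics/w15.png

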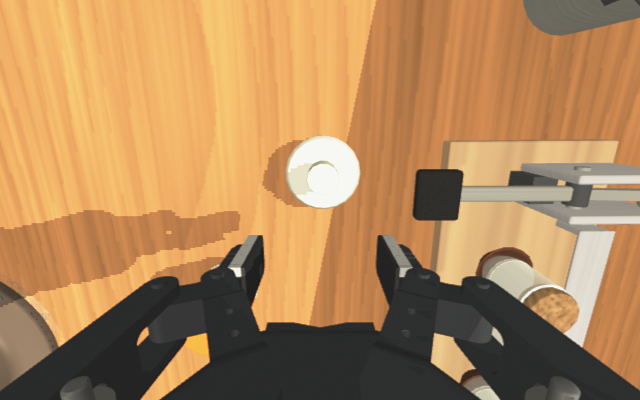

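```bash
python3 -m inch '0 0.77 0.06 0 0 0 0.2;0.5 0 0 0 0 0 0.2;1 0 0 0 0 0 0.2;0.9 0 0 0 0 0 0.2;0.6 0 0 0 0 0 0.2;0.2 0 0 0 0 0 0.2;0 0 0 0 0 0 0.2;0 0 0 0 0 0 -0.7;0 0 0 0 0 0 -0.7;0 0 0 0 0 0 -0.7;0 0 0 0 0 0 -0.7' 60
python3 -m inch '-0.3 0 0 0 0 0 -0.7;-0.5 0 0 0 0 0 -0.7;0 0 0 0 0 0 -0.7;0 0 0 0 0 0 -0.7'
```

```text
time: 35.85
ee_pos: [421.7, 213.5, 209.6]
tool_rot: [0.0, 1.569, 0.001]
wrist_force: [-1.5, -0.5, 6.9]
opening: 23.7
time: 36.25
ee_pos: [421.4, 213.4, 232.4]
tool_rot: [0.0, 1.57, 0.001]
wrist_force: [0.3, 0.2, -3.9]
opening: 23.6
```

```bash
python3 -m inch '-1 0 0 0 0 0 -0.7;-1 0 0 0 0 0 -0.7;-0.6 -0.5 0 0 0 0 -0.7;0 -0.9 0 0 0 0 -0.7;0 -1 0 0 0 0 -0.7;0 -1 0 0 0 0 -0.7;0 -1 0 0 0 0 -0.7;0 -1 0 0 0 0 -0.7;0 -1 0 0 0 0 -0.7;0 -1 0 0 0 0 -0.7;0 -1 0 0 0 0 -0.7;0 -1 0 0 0 0 -0.7'
python3 -m inch '0 -1 0 0 0 0 -0.7;0 -1 0 0 0 0 -0.7;0 -1 0.4 0 0 0 -0.7;0 -1 0.5 0 0 0 -0.7;0 -1 0.5 0 0 0 -0.7;0 -1 0.5 0 0 0 -0.7;0 -1 0.5 0 0 0 -0.7;0 -1 0.5 0 0 0 -0.7;0 -0.7 0.4 0 0 0 -0.7;0 -0.3 0.3 0 0 0 -0.7;0 0 0 0 0 0 -0.7;0 0 0 0 0 0 -0.7'
python3 - <<'E'
from h import *
go([530.5,-400,62.6],0)
o=monitor.get_obs();im=get_image("wrist");cv2.imwrite("pics/w16.png",im)
m=(im.max(2)<95).astype(np.uint8);n,l,s,c=cv2.connectedComponentsWithStats(m)
print(proj("wrist",(530.5,-400,17),o),[(c[i],s[i]) for i in range(1,n) if 300<s[i,4]])
E
```

```text
time: 37.45
ee_pos: [420.9, -69.8, 309.4]
tool_rot: [-0.0, 1.572, 0.0]
wrist_force: [0.2, -0.3, -3.1]
opening: 23.5
time: 38.65
ee_pos: [529.1, -338.4, 309.0]
tool_rot: [0.001, 1.573, 0.001]
wrist_force: [-0.9, 0.9, -2.1]
opening: 23.7
t 38.65 shift(now axes) [ 3.04 -2.06  0.05] shift(goal axes) [ 3.05 -2.05  0.05] turn [ 0.   -0.01 -0.01] q [-0.57  0.34  0.02  1.25  0.    1.  ] F [-0.91  0.91 -2.12] op 23.721596299143222
[321.69 253.89] [(array([318.14, 345.78]), array([    0,   232,   630,   168, 53653], dtype=int32))]
```

```bash
python3 -m inch '0 -1 0.05 0 0 0 -0.7;0 -0.8 0 0 0 0 -0.7;0.5 -0.26 0 0 0 0 -0.7;1 0 0 0 0 0 -0.7;0.8 0 0 0 0 0 -0.7;0.4 0 0 0 0 0 -0.7;0.2 0 0 0 0 0 -0.7;0 0 0 0 0 0 -0.7;0 0 0 0 0 0 -0.7'
```

```text
time: 39.6
ee_pos: [531.3, -400.3, 224.4]
tool_rot: [-0.001, 1.569, -0.0]
wrist_force: [-0.3, 0.1, -2.9]
opening: 23.4
```

```bash
python3 -m inch '0.1 0 0 0 0 0 -0.7;0.08 0 0 0 0 0 -0.7;0 0 0 0 0 0 -0.7;0 0 0 0 0 0 -0.7'
python3 -m inch '0.06 0 0 0 0 0 -0.7;0 0 0 0 0 0 -0.7;0 0 0 0 0 0 -0.7'
```

```text
time: 40.0
ee_pos: [530.9, -400.4, 217.9]
tool_rot: [-0.0, 1.571, 0.0]
wrist_force: [0.0, -0.6, -2.4]
opening: 23.5
time: 40.3
ee_pos: [530.8, -400.6, 217.7]
tool_rot: [-0.001, 1.57, -0.001]
wrist_force: [-2.2, 1.7, 5.7]
opening: 23.9
```

```bash
python3 -m inch '0 0 0 0 0 0 0.1;0 0 0 0 0 0 0.1;0 0 0 0 0 0 0.1;-0.5 0 0 0 0 0 0.1;-1 0 0 0 0 0 0.1;-1 0 0 0 0 0 0.1;-1 0 0 0 0 0 0.1;-1 0 -1 0 0 0 0.1;0 0 -1 0 0 0 0.1;0 0 -1 0 0 0 0.1;0 0 -1 0 0 0 0.1;0 0 -1 0 0 0 0.1'
python3 -m inch '0 0 -1 0 0 0 0.1;0 0 -1 0 0 0 0.1;0 0 -1 0 0 0 0.1;0 0 -1 0 0 0 0.1;0 0 -1 0 0 0 0.1;0 0 0 0 0 0 0.1;0 0 0 0 0 0 0.1;0 0 0 0 0 0 0.1;0 0 0 0 0 0 0.1'
python3 - <<'E'
from h import *
t=get_image("top");s=get_image("side")
cv2.imwrite("pics/tf.png",t);cv2.imwrite("pics/sf.png",s)
a=cv2.resize(t[110:235,215:475],None,fx=800/260,fy=800/260,interpolation=cv2.INTER_CUBIC)[:290]
b=cv2.resize(s[85:290,200:410],None,fx=1.5,fy=1.5,interpolation=cv2.INTER_CUBIC)
t0=cv2.imread("pics/top0.png")
im=np.zeros((600,800,3),np.uint8);im[:a.shape[0]]=a;im[292:292+b.shape[0],:b.shape[1]]=b[:308]
c=cv2.resize(t[100:300,150:480],None,fx=1.45,fy=1.45);im[300:300+c.shape[0],320:320+c.shape[1]]=c[:, :480]
cv2.imwrite("pics/final.png",im)
# predicted cork pixels if home, in the top and side pictures
for n,x,y,z in[("N3",591,122,96),("W1",591.3,50,108),("N1",592,-22.3,96),("W2",592.6,-94.2,108),("N2",593,-166.3,96),("W3",593.3,-238.3,108),("pot",530.6,-400,62)]:
    p=proj("top",(x,y,z));q=proj("side",(x,y,z))
    print(n,"top",p,"in mont",(p-[215,110])*800/260,"side",q,"mont",(q-[200,85])*1.5+[0,292])
E
```

```text
time: 41.5
ee_pos: [379.8, -400.3, 352.3]
tool_rot: [-0.001, 1.57, -0.0]
wrist_force: [0.0, 0.2, -0.4]
opening: 47.1
time: 42.4
ee_pos: [231.7, -400.6, 351.2]
tool_rot: [-0.001, 1.57, 0.001]
wrist_force: [0.4, 0.4, 1.3]
opening: 46.5
N3 top [259.29 154.21] in mont [136.28 136.03] side [258.89 225.52] mont [ 88.34 502.78]
W1 top [284.67 152.6 ] in mont [214.36 131.08] side [269.64 200.69] mont [104.46 465.54]
N1 top [310.85 152.37] in mont [294.93 130.37] side [280.44 183.05] mont [120.66 439.07]
W2 top [336.73 150.64] in mont [374.54 125.04] side [289.88 160.79] mont [134.82 405.69]
N2 top [362.26 150.54] in mont [453.11 124.73] side [299.37 145.73] mont [149.05 383.09]
W3 top [388.71 148.89] in mont [534.49 119.67] side [307.93 125.63] mont [161.9  352.94]
pot top [442.8  171.86] in mont [700.94 190.34] side [345.45 106.69] mont [218.18 324.54]
```

View pics/final.png

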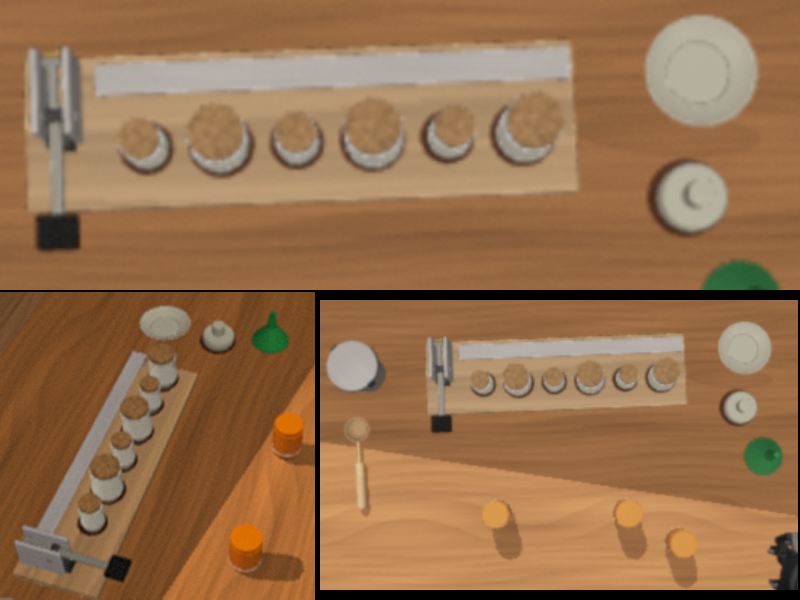

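```bash
python3 -c "
from bench import workorder
print(workorder.sign_off())"
```

```text
the job is handed in; nothing more can be done
None
```

I latched the lever, then stood all six jars (three wide, three narrow) in cups of their own kind and set the pot in its stand. I handed the job in at about 42.5 s on the robot clock. `sign_off` gives no verdict, so success is not confirmed beyond the checks below.

- **Lever:** I pressed it to the stop and measured about 30 N there. In the final pictures the lever is down and the cover strip is still drawn back.
- **Jars:** Each was let go at its predicted seated height, to within about 1.5 mm. W2 (the middle wide jar) was let go about 1.3 mm high with only light contact. In the final pictures all six stand upright, and the corks I compared lie within about 2 px of where a seated jar's should be.
- **Pot:** It touched down within 0.1 mm of the predicted height. The last top view shows it centred in the stand.
- **Bystanders:** The pail, saucer, funnel, spoon and orange look-alikes are where they were at the start, judging by eye.
- **Disagreements:** Jar positions from the top and wrist cameras differed by 2–4 mm, so I corrected each one from close up before grasping. No check failed.
- **Not checked:** I did not look for a knock to the pot or a grip slip as such. The pot was within about 2.5 mm of its first position when I reached it, and no grip opening changed noticeably during a carry.

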